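# Centre-punch the rivet hole of a tackle box bracket

## Robot

A 7-joint arm with a two-finger parallel gripper is mounted at the origin on the work surface. World frame = base frame: x ahead of the robot, y to its left, z up, the work surface at z = 0. Lengths are in m, angles in rad, forces in N, time in s.
With the tool pointing down it reaches from about 0.425 to 0.875 m from the base axis. Payload 4.7 kg.
Tool frame: the origin (TCP) lies midway between the tips of the shut fingers; the grasp point (between the pads) lies 19 mm behind it; z points along the fingers, y is the line along which they close (so a half turn about z gives the same grasp; the last joint's range is limited). The gripper opens to 87 mm and grips with 3 to 60 N. Pads are 19 mm wide; open, the fingers measure 117 mm over their backs; the gripper's body (75 mm by 190 mm) begins 51 mm behind the grasp point.
Start: joints at [1.256, 0.321, -0.07, 1.45, 0.023, 1.371, -0.057], TCP at [0.21, -0.615, 0.223] pointing down, gripper open.
Joint ranges: [-2.86, 2.86], [-0.3, 2.09], [-1.38, 1.24], [0.06, 2.45], [-1.56, 4.7], [0.09, 2.05], [-2.69, 2.69]. Speed limits (rad/s): [2.57, 2.57, 3.14, 3.14, 3.14, 3.14, 3.14].

## Interface

Orientations are given as a rotation vector (axis times angle).
In Python, from bench import ctrl gives the robot as it stands. The module is installed in compiled form; this text tells all that it offers.
- The arm moves only by the shell command python3 -m handwheel 'ROWS' [FORCE]. ROWS is JSON, a list of rows, each a list of 7 numbers: the finger opening in m, from 0 to 0.087, then the shift along the tool's x, y, z in m, then the turn, a rotation vector about the tool's x, y, z in degrees. A call has 1 to 12 rows; each row shifts and turns the commanded pose from where the row before left it, along the tool's axes as they then stand; what a row does not reach is not made up. A row lasts 1/8 s, in which the tool goes at most 62.5 mm and 10.7 degrees, less where a joint would pass 70% of its speed; a pose out of reach is approached as far as the arm can. A call is refused whole if a number of a shift passes 0.0625 or a number of a turn 10.7, either way. A call with a gripper value outside its range is refused whole. The fingers move at their own pace and stop on an object; FORCE is the grip in N (left out, the last holds). Time passes only in rows, so rows that do not move let the fingers close. It gives the time, the measured TCP pose, the force, the opening and the grip force at its end, in the units of the state.
- ctrl.get_state(): the state, without advancing time (a new reading comes with each control period).
- ctrl.get_image(name): name is "scene" or "top" or "wrist"; returns (picture, depth): 384x512x3 uint8, blue, green, red; 384x512 float32, m along the optical axis (not along the pixel's ray), 0 where there is no reading.
- ctrl.camera_info(name): a dict with "intrinsics" (3x3 intrinsics, pixels), "R" (3x3) and "t" (3): a world point X has camera coordinates R X + t. Camera axes: x right, y down, z forward; pixel columns grow to the right and rows downward; lengths in m; the calibration is good to about 2 mm. A picture is of the moment at which its call begins: read the wrist's pose just before it. camera_info takes no time and is no camera call; for the wrist camera it gives the pose at the moment of the call.
- ctrl.close_job(): hands the job in; it is judged then, once.
The state is a dict: "time": time; "joint_positions": joint angles; "qd": joint speeds; "joint_torque": joint torques, N m; "position": TCP position; "tool_rot": TCP orientation; "ft_force": force on the tool from outside, world axes, zero at the start; "torque": the same for the moment, N m; "grip_width": opening from 0.0 (shut) to 1.0 (fully open); "grip_force": force on a finger pad.
Only numpy, scipy, OpenCV 4.12 (cv2) and the standard library are available. Lean on these libraries where they do the work, as an engineer would, in place of code of your own. Each camera call takes 0.05 s, during which the arm holds its last target. There are 200 camera calls.

## Task

Take the automatic centre punch from its wooden stand and set its bit through the open hole of the aluminium bracket, down onto the lid of the closed tackle box. Holding the punch upright, press it straight down until its spring trips with a snap, easing off at once without driving the punch hard against its stop and without setting it off anywhere else. Then put the punch back in the stand, standing on its collar, and leave everything else where it is.

Things in the scene. Friction and masses are not known exactly. Their poses are not given: they have to be found in the camera images.
- punch: Automatic centre punch, loose round steel and brass tool, 0.15 kg, standing in the stand at first. Origin on its axis at the lower end of its sleeve; z points up its axis to the cap. Sleeve 14 mm in diameter, z 0 to 40 mm; dark collar 26 mm, z 40 to 46 (its underside rests on the stand); brass grip 16 mm, z 46 to 104; dark cap 19 mm, z 104 to 112. A thin bit sticks out below.
- punch_nose (a point): Lower end of the punch's sleeve, on its axis (the body's origin). A round-ended spring bit 5 mm in diameter sticks out below it; bits of different lengths get fitted, so it sticks out 14 to 38 mm, and this is not measured: it must be felt or seen.
- punch_grip (a point): Point on the punch's axis 75 mm above its origin, in the middle of the brass grip: the place to grip from above.
- hammer (a joint): Inner hammer of the punch, in m: below 0.001 while cocked, jumps to about 0.003 at the snap, drops back when lifted. Pressing takes about 6 N at first and rises about 2 N per mm to 13 to 14 N after 4 to 5 mm, where it snaps: the force falls suddenly by 4 to 7 N. Pressed on, the force climbs again to 14 N within some 3 mm, then comes a hard stop, about 8 mm after first touch.
- bracket: Aluminium bracket plate 90 x 36 x 6 mm, fixed flat on the tackle box's lid. Origin at the centre of its underside, x along its length, z up. A dome rivet at its +x end (32 mm from the centre), a small raised steel loop across it at x = +10 mm, and the open hole at its -x end, 25 mm from the centre.
- bracket_hole (a point): Centre of the open hole at the bracket's top surface (116 mm above the table). The hole is 10 mm in diameter, goes through the 6 mm plate to the lid, and is countersunk to 15 mm in its top 2.5 mm.
- tackle_box: Closed beige tackle box, fixed, 210 x 330 mm at the lid and 110 mm tall, flat on top. Origin at the centre of its underside, y along its length.
- stand: Wooden tool stand, fixed, 90 x 90 mm and 90 mm tall, with one upright hole. Origin at the centre of its underside.
- stand_hole (a point): Centre of the stand's hole at its top face (90 mm above the table). The hole is 20 mm in diameter, through, with a 3 mm chamfer. With the punch home its collar lies on this face, its origin 40 mm below this point, and its bit hangs free.
- jar: Clear jar with a white cap, 66 mm in diameter and 85 mm tall, loose on the table near the stand; leave alone.
- spool: Spool of fishing line, 52 mm in diameter and 24 mm tall, loose on the tackle box's lid; leave alone.
Things that resemble listed ones, but are neither listed nor needed, are in the scene too. There is more than one size of the punch; the one meant has the size given above. What is shaped like the stand but green is not meant.

How it is judged:
On the way, in this order (a step that is already met when the one before it is completed fails the run):
1. the punch stands upright over the bracket's open hole with its bit through the hole, resting on the lid, not yet tripped (horizontal distance between punch and bracket_hole below 0.005 m and angle between punch's own z axis and vertical below 0.17 rad and contact force between punch and tackle_box above 1 N and value of joint hammer below 0.0012 m), for 0.05 s.
2. the punch is pressed down there, upright, until it trips (horizontal distance between punch and bracket_hole below 0.005 m and angle between punch's own z axis and vertical below 0.17 rad and contact force between punch and tackle_box above 1 N and value of joint hammer above 0.0022 m), for 0.02 s.
At the end, for the whole second after the job is handed in: The punch has been tripped in the bracket's hole and now stands at rest and released in the stand: within 6 mm of the hole's axis, its collar within 4 mm of the stand's top face, tilted less than 0.12 rad, its hammer sprung back (below 1.2 mm) (horizontal distance between punch and stand_hole below 0.006 m and z of punch in the frame of stand_hole between -0.044 and -0.036 m and angle between punch's own z axis and vertical below 0.12 rad and value of joint hammer below 0.0012 m and linear speed of punch below 0.02 m/s); the robot touches nothing.
It fails at once if the punch presses on the tackle box with more than 18 N (contact force between punch and tackle_box above 18 N).
It fails at once if the punch presses on the bracket with more than 18 N (contact force between punch and bracket above 18 N).
It fails at once if the punch is set off anywhere but in the bracket's hole (value of joint hammer above 0.0022 m and horizontal distance between punch and bracket_hole above 0.008 m).
It fails at once if the jar or the spool is moved by more than 20 mm (distance of any of jar, spool from where it was at the start of the episode above 0.02 m).
It also fails if it takes over 59 s, if anything falls off the work surface, if the arm or the gripper's body presses on something with over 40 N, if the wrist force passes 120 N, or if a joint passes its speed limit or range.

## Working session

There is one attempt and no reset: what is moved stays moved. The work goes in short steps, Python scripts to look and compute and a shell command to move; the robot and the scene stay as the last step left them, time stands still between calls to the robot, and variables do not carry over. Pictures are saved under pics/ and viewed, at most 10 in all, crops included, and the job is handed in when it is done.

```bash
mkdir -p pics; python3 - <<'E'
from bench import ctrl
import cv2,numpy as np
s=ctrl.get_state();print(s['time'],s['position'],s['tool_rot'],s['grip_width'])
for n in("scene","top"):
    i=ctrl.camera_info(n);print(n,np.round(i['intrinsics'],1).tolist(),np.round(i['R'],4).tolist(),np.round(i['t'],4).tolist())
    p,d=ctrl.get_image(n);cv2.imwrite(f'pics/{n}0.png',p);np.save(f'{n}_d.npy',d);cv2.imwrite(f'pics/{n}0b.png',cv2.resize(p,(800,600)))
E
```

```text
0.0 [ 0.2096678  -0.61467015  0.22146214] [-3.09735892e+00 -5.13951593e-01  6.70132425e-04] 0.9984180365320247
scene [[449.6, 0.0, 254.2], [0.0, 449.6, 183.6], [0.0, 0.0, 1.0]] [[-0.2767, 0.961, 0.0008], [0.733, 0.2116, -0.6465], [-0.6214, -0.1783, -0.7629]] [0.0589, -0.3314, 1.3581]
top [[370.0, 0.0, 257.3], [0.0, 370.0, 189.0], [0.0, 0.0, 1.0]] [[-0.0278, -0.9995, 0.0151], [-0.997, 0.0267, -0.0729], [0.0724, -0.017, -0.9972]] [0.0886, 0.5063, 1.0436]
```

View pics/top0b.png

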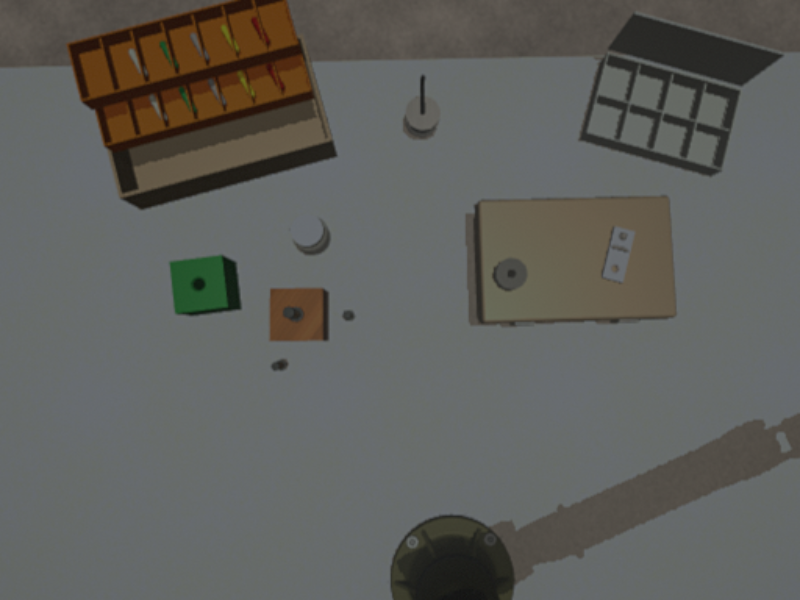

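View pics/scene0b.png

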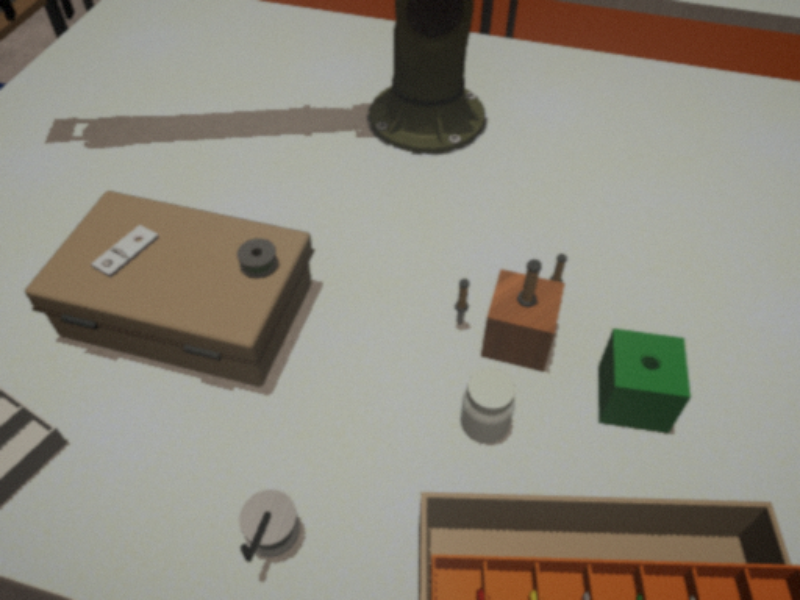

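The top view shows the stand with the punch at about (292,313) of 800x600, the jar at (310,233), and the bracket at (619,254) on the box. The two smaller punches are at (348,315) and (279,365). I'll measure these and zoom in on the bracket.

```bash
cat > h.py <<'E'
import numpy as np,cv2
from bench import ctrl
def ray(n,u,v,z,i=None):
    i=i or ctrl.camera_info(n);R=np.array(i['R']);t=np.array(i['t']);c=-R.T@t
    d=R.T@np.linalg.inv(i['intrinsics'])@[u,v,1];return c+d*(z-c[2])/d[2]
def proj(n,X,i=None):
    i=i or ctrl.camera_info(n);p=np.array(i['intrinsics'])@(np.array(i['R'])@X+np.array(i['t']));return p[:2]/p[2]
def cents(m,amin):
    n,l,s,c=cv2.connectedComponentsWithStats(m.astype(np.uint8));return [(s[k,4],c[k],s[k,:4]) for k in range(1,n) if s[k,4]>=amin]
E
python3 - <<'E'
from h import *
k=.64
T=cv2.imread('pics/top0.png');S=cv2.imread('pics/scene0.png');d=np.load('top_d.npy')
h=cv2.cvtColor(T,cv2.COLOR_BGR2HSV)
# stand: orange-brown near (187,201)
m=(h[...,0]<14)&(h[...,1]>120);m[:170]=0;m[:,:165]=0;m[:,220:]=0
for a,c,b in cents(m,50):print('stand',a,c,b)
m2=m.astype(np.uint8);m2=cv2.morphologyEx(m2,cv2.MORPH_CLOSE,np.ones((13,13)));print('standbox',cv2.minAreaRect(np.argwhere(m2)[:,::-1].astype(np.float32)),[ray('top',*p,.09).round(4).tolist() for p in cv2.boxPoints(cv2.minAreaRect(np.argwhere(m2)[:,::-1].astype(np.float32)))])
# bracket: light low sat
m=(h[...,1]<50)&(T.min(2)>110);m[:140]=0;m[190:]=0;m[:,:375]=0;m[:,415:]=0
for a,c,b in cents(m,30):print('br',a,c,b,ray('top',*c,.116))
r=cv2.minAreaRect(np.argwhere(m)[:,::-1].astype(np.float32));print(r,[ray('top',*p,.116).round(4).tolist() for p in cv2.boxPoints(r)])
print('tops',ray('top',292*k,313*k,.162),ray('scene',534*k,265*k,.162))
A=cv2.resize(T[135:190,365:425],(400,367),interpolation=3);B=cv2.resize(S[135:185,45:115],(400,286),interpolation=3)
C=cv2.resize(T[175:245,160:240],(400,350),interpolation=3);D=cv2.resize(S[150:230,280:370],(400,300),interpolation=3)
f=lambda x:cv2.copyMakeBorder(x,0,max(0,300-x.shape[0]),0,0,0)[:300] if x.shape[0]<=300 else cv2.resize(x,(400,300))
cv2.imwrite('pics/z.png',cv2.convertScaleAbs(np.vstack([np.hstack([f(A),f(B)]),np.hstack([f(C),f(D)])]),alpha=1.3))
E
```

```text
stand 577 [187.82668977 199.44194107] [173 185  34  33]
stand 62 [202.91935484 212.0483871 ] [197 203  10  14]
standbox ((189.5, 201.0), (32.0, 33.0), 90.0) [[0.5201, 0.3003, 0.09], [0.5177, 0.2125, 0.09], [0.4326, 0.214, 0.09], [0.435, 0.3013, 0.09]]
((0.0, 0.0), (0.0, 0.0), 0.0) [[1.0266, 0.7502, 0.116], [1.0266, 0.7502, 0.116], [1.0266, 0.7502, 0.116], [1.0266, 0.7502, 0.116]]
tops [0.47481628 0.25147991 0.162     ] [0.48273463 0.25772551 0.162     ]
```

View pics/z.png

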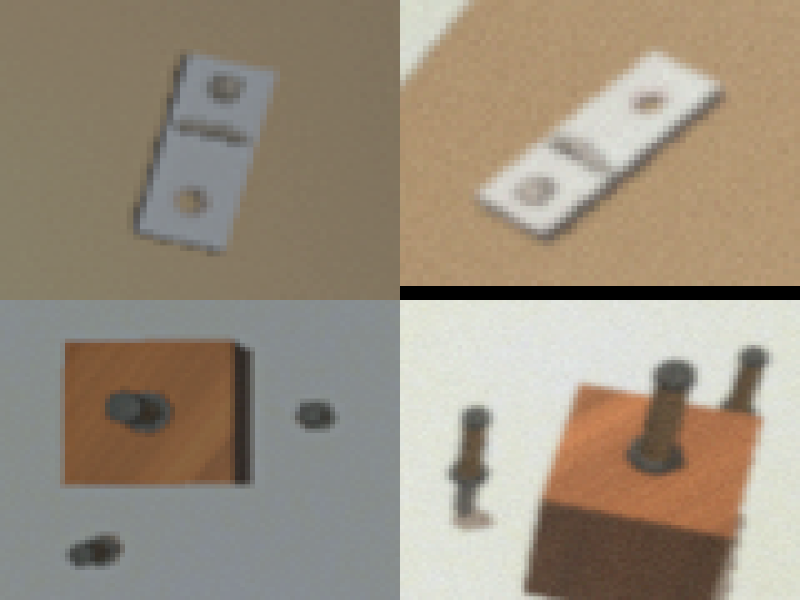

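The crops show that the open hole is at the end nearer the base, with lid colour visible inside: about (393.8,171.7) in top and (88.2,152.9) in scene. The rivet and loop are at the far end. The right punch stands in the brown stand.

```bash
cat >> h.py <<'E'
from scipy.spatial.transform import Rotation as Ro
def togo(X,R=None):
    s=ctrl.get_state();Rt=Ro.from_rotvec(s['tool_rot']);v=Rt.inv().apply(np.array(X)-s['position'])
    print('t',round(s['time'],2),'pos',np.round(s['position'],4),'shift mm',np.round(v*1e3,1),'F',np.round(s['ft_force'],2),'w',round(s['grip_width']*87,1))
    z=Rt.as_matrix()[:,2];
    c=np.cross(z,[0,0,-1]);print(' upright turn deg (tool)',np.round(np.degrees(Rt.inv().apply(c)),2),'yaxis',np.round(Rt.as_matrix()[:,1],3))
def tri(o):
    A=[];b=[]
    for n,u,v,*i in o:
        i=i[0] if i else ctrl.camera_info(n);R=np.array(i['R']);t=np.array(i['t']);c=-R.T@t;d=R.T@np.linalg.inv(i['intrinsics'])@[u,v,1];d/=np.linalg.norm(d);P=np.eye(3)-np.outer(d,d);A.append(P);b.append(P@c)
    return np.linalg.lstsq(np.vstack(A),np.hstack(b),rcond=None)[0]
E
python3 - <<'E'
from h import *
for l,a,b,z in(('hole',(393.8,171.7),(88.2,152.9),.114),('cap',(184.8,199.5),(341.6,170.8),.161),('collar',(190,201.1),(337.6,191.9),.096)):
    print(l,ray('top',*a,z),ray('scene',*b,z),tri([('top',*a),('scene',*b)]))
togo([.5,-.25,.32])
i=ctrl.camera_info('wrist');c=-np.array(i['R']).T@i['t'];print('wcam',c,i['R'],i['intrinsics'])
E
```

```text
hole [ 0.53766739 -0.28416488  0.114     ] [ 0.54262005 -0.2833309   0.114     ] [ 0.53844575 -0.28673165  0.10876328]
cap [0.4770278  0.25674364 0.161     ] [0.48505951 0.25792165 0.161     ] [0.47744934 0.25806959 0.15290541]
collar [0.47564413 0.25474068 0.096     ] [0.48540613 0.25934058 0.096     ] [0.47593376 0.2580475  0.08437208]
t 0.1 pos [ 0.2097 -0.6147  0.2216] shift mm [ 392.5 -251.6  -98. ] F [0.03 0.53 0.63] w 87.1
 upright turn deg (tool) [-0.1   0.01  0.  ] yaxis [ 0.323 -0.946 -0.002]
wcam [ 0.27173567 -0.59297503  0.38371005] [[ 0.32247083 -0.94657847 -0.00132588]
 [-0.91829105 -0.31317341  0.24220643]
 [-0.22968262 -0.07688696 -0.97022383]] [[332.49661988   0.         253.87930951]
 [  0.         332.49661988 194.85656001]
 [  0.           0.           1.        ]]
```

```bash
python3 -m handwheel '[[0.087,0.039,-0.025,-0.01,0,0,0],[0.087,0.039,-0.025,-0.01,0,0,0],[0.087,0.039,-0.025,-0.01,0,0,0],[0.087,0.039,-0.025,-0.01,0,0,0],[0.087,0.039,-0.025,-0.01,0,0,0],[0.087,0.039,-0.025,-0.01,0,0,0],[0.087,0.039,-0.025,-0.01,0,0,0],[0.087,0.039,-0.025,-0.01,0,0,0],[0.087,0.039,-0.025,-0.01,0,0,0],[0.087,0.039,-0.025,-0.01,0,0,0],[0.087,0,0,0,0,0,0],[0.087,0,0,0,0,0,0]]'
python3 - <<'E'
from h import *
togo([.476,.257,.25])
i=ctrl.camera_info('wrist');p,d=ctrl.get_image('wrist');cv2.imwrite('pics/w1.png',p);np.savez('w1.npz',d=d,**i)
print(proj('wrist',[.538,-.284,.116],i))
u,v=proj('wrist',[.538,-.284,.116],i).astype(int)
cv2.imwrite('pics/w1b.png',cv2.resize(p,(800,600)))
E
```

```text
time: 1.6
position: [0.4976, -0.2532, 0.322]
tool_rot: [3.099, 0.514, -0.002]
ft_force: [-0.5, -0.4, -0.2]
grip_width: 1.001
grip_force: 0.0
t 1.6 pos [ 0.4976 -0.2532  0.322 ] shift mm [ 144.2 -489.9   71.8] F [-0.55 -0.38 -0.22] w 87.0
 upright turn deg (tool) [-0.01  0.08  0.  ] yaxis [ 0.323 -0.947 -0.   ]
[292.77340271 146.67923189]
```

View pics/w1b.png

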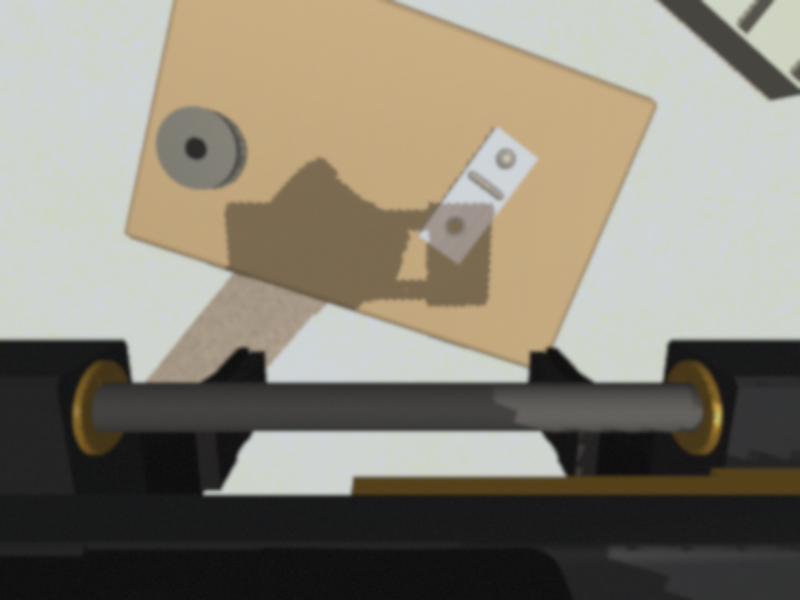

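The wrist view shows the hole at (455,226) in the 800 scale, the loop at (486,185), the rivet at (506,158) and the spool at (200,148). I'll measure the hole and then move above the stand.

```bash
python3 - <<'E'
from h import *
p=cv2.imread('pics/w1.png');i=dict(np.load('w1.npz'))
h=cv2.cvtColor(p,cv2.COLOR_BGR2HSV)
br=(h[...,1]<45)&(h[...,2]>130);br[:75]=0;br[175:]=0;br[:,:262]=0;br[:,350:]=0
b=cv2.morphologyEx(br.astype(np.uint8),cv2.MORPH_CLOSE,np.ones((5,5)))
cs=max(cv2.findContours(b,0,1)[0],key=cv2.contourArea);r=cv2.minAreaRect(cs);print(r)
q=np.array([ray('wrist',*x,.116,i) for x in cv2.boxPoints(r)]);print(q.round(4),np.linalg.norm(np.diff(q,axis=0),axis=1))
fill=cv2.drawContours(np.zeros_like(b),[cs],-1,1,-1)
for a,c,bb in cents((fill>0)&~br,12):print('in',a,c,bb,ray('wrist',*c,.116,i))
print('manual hole',ray('wrist',291.2,144.6,.116,i),'rivet',ray('wrist',323.8,101.5,.117,i))
c=q.mean(0);print('centre',c)
E
python3 -m handwheel '[[0.087,0.0144,-0.049,0.004,0,0,0],[0.087,0.0144,-0.049,0.004,0,0,0],[0.087,0.0144,-0.049,0.004,0,0,0],[0.087,0.0144,-0.049,0.004,0,0,0],[0.087,0.0144,-0.049,0.004,0,0,0],[0.087,0.0144,-0.049,0.004,0,0,0],[0.087,0.0144,-0.049,0.004,0,0,0],[0.087,0.0144,-0.049,0.004,0,0,0],[0.087,0.0144,-0.049,0.004,0,0,0],[0.087,0.007,-0.049,0.004,0,0,0],[0.087,0,0,0,0,0,0],[0.087,0,0,0,0,0,0]]'
python3 - <<'E'
from h import *
togo([.476,.257,.25])
i=ctrl.camera_info('wrist');p,d=ctrl.get_image('wrist');cv2.imwrite('pics/w2.png',p);np.savez('w2.npz',d=d,**i)
for X in([.476,.257,.162],[.476,.257,.096],[.476,.257,.09]):print(proj('wrist',X,i))
cv2.imwrite('pics/w2b.png',cv2.resize(p,(800,600)))
E
```

```text
((304.9800109863281, 124.86000061035156), (34.599998474121094, 86.5999984741211), 36.86989974975586)
[[ 0.5257 -0.2561  0.116 ]
 [ 0.6117 -0.2838  0.116 ]
 [ 0.6016 -0.3194  0.116 ]
 [ 0.5138 -0.2931  0.116 ]] [0.09038382 0.03699387 0.09172648]
in 81 [290.72839506 143.85185185] [286 139  10  11] [ 0.54017418 -0.28079326  0.116     ]
manual hole [ 0.53957513 -0.28156814  0.116     ] rivet [ 0.59348969 -0.29840769  0.117     ]
centre [ 0.56320271 -0.28811375  0.116     ]
time: 3.15
position: [0.47, 0.2532, 0.282]
tool_rot: [3.099, 0.51, -0.001]
ft_force: [0.7, -0.5, 0.9]
grip_width: 0.997
grip_force: 0.0
t 3.15 pos [0.47   0.2532 0.282 ] shift mm [ 6.9 -1.7 32. ] F [ 0.71 -0.51  0.94] w 86.7
 upright turn deg (tool) [ 0.07  0.05 -0.  ] yaxis [ 0.321 -0.947  0.001]
[252.61410502 181.78639746]
[252.74371079 169.01673535]
[252.75319353 168.08242974]
```

View pics/w2b.png

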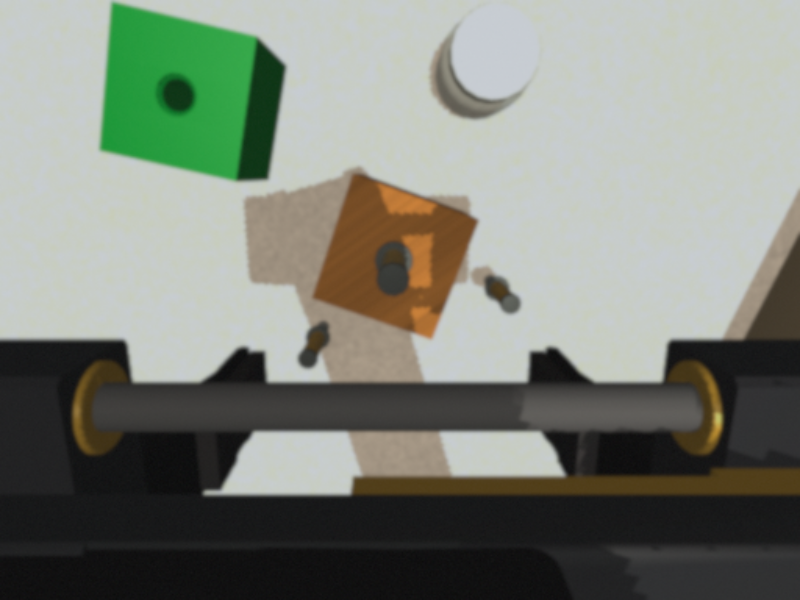

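The stand is at (395,255) in the 800 scale, with the punch cap at (392,279) and its collar at (394,258). The small punches are at (500,293) and (314,345).

```bash
python3 - <<'E'
from h import *
p=cv2.imread('pics/w2.png');i=dict(np.load('w2.npz'))
c=p[145:200,225:285];h=cv2.cvtColor(c,cv2.COLOR_BGR2HSV)
m=(h[...,1]<110)&(h[...,2]<120)
for a,q,bb in cents(m,20):print(a,q+[225,145],bb+[225,145,0,0])
h=cv2.cvtColor(p,cv2.COLOR_BGR2HSV);st=(h[...,0]<17)&(h[...,1]>120);st[:105]=0;st[220:]=0;st[:,:195]=0;st[:,309:]=0
b=cv2.morphologyEx(st.astype(np.uint8),cv2.MORPH_CLOSE,np.ones((25,25)));b=cv2.morphologyEx(b,cv2.MORPH_OPEN,np.ones((15,15)))
cs=max(cv2.findContours(b,0,1)[0],key=cv2.contourArea);r=cv2.minAreaRect(cs);q=np.array([ray('wrist',*x,.09,i) for x in cv2.boxPoints(r)]);print(q.round(4),q.mean(0),np.linalg.norm(np.diff(q,axis=0),axis=1))
print('cap',ray('wrist',250.9,178.6,.162,i),'collar',ray('wrist',252.2,165.8,.096,i))
E
```

```text
557 [251.09335727 171.87253142] [240 155  23  34]
[[0.4342 0.3039 0.09  ]
 [0.5233 0.3019 0.09  ]
 [0.5243 0.2158 0.09  ]
 [0.4334 0.2127 0.09  ]] [0.47880469 0.25856848 0.09      ] [0.0890816  0.08610726 0.09086789]
cap [0.47819008 0.25930074 0.162     ] collar [0.47907212 0.25864121 0.096     ]
```

```bash
python3 -m handwheel '[[0.06,0.01,-0.003,0.05,0,0,0],[0.06,0,0,0.05,0,0,0],[0.06,0,0,0.04,0,0,0],[0.06,0,0,0.026,0,0,0],[0.06,0,0,0.01,0,0,0],[0.06,0,0,0,0,0,0],[0.06,0,0,0,0,0,0]]'
python3 - <<'E'
from h import *
togo([.4785,.259,.106])
E
```

```text
time: 4.08
position: [0.4789, 0.2613, 0.1078]
tool_rot: [-3.099, -0.513, -0.004]
ft_force: [-0.1, 0.3, -0.3]
grip_width: 0.69
grip_force: 0.0
t 4.08 pos [0.4789 0.2613 0.1078] shift mm [-1.1  2.   1.8] F [-0.05  0.27 -0.25] w 60.0
 upright turn deg (tool) [ 0.01 -0.13  0.  ] yaxis [ 0.322 -0.947  0.   ]
```

Close gently, then firm.

```bash
python3 -m handwheel '[[0.06,-0.001,0.002,0.002,0,0,0],[0.02,0,0,0,0,0,0],[0.0,0,0,0,0,0,0],[0.0,0,0,0,0,0,0],[0.0,0,0,0,0,0,0],[0.0,0,0,0,0,0,0],[0.0,0,0,0,0,0,0],[0.0,0,0,0,0,0,0]]' 8
python3 - <<'E'
from h import *
togo([.4785,.259,.106])
E
```

```text
time: 5.08
position: [0.4776, 0.2589, 0.1045]
tool_rot: [3.099, 0.514, -0.0]
ft_force: [0.4, -0.0, -0.2]
grip_width: 0.181
grip_force: 8.0
t 5.08 pos [0.4776 0.2589 0.1045] shift mm [ 0.9  0.2 -1.5] F [ 0.42 -0.01 -0.17] w 15.8
 upright turn deg (tool) [0.01 0.   0.  ] yaxis [ 0.323 -0.946  0.   ]
```

```bash
python3 -m handwheel '[[0.0,0,0,0,0,0,0],[0.0,0,0,0,0,0,0],[0.0,0,0,-0.02,0,0,0],[0.0,0,0,-0.03,0,0,0],[0.0,0,0,-0.04,0,0,0],[0.0,0,0,-0.05,0,0,0],[0.0,0,0,-0.05,0,0,0],[0.0,0,0,0,0,0,0],[0.0,0,0,0,0,0,0]]' 45
python3 - <<'E'
from h import *
togo([.5395,-.2815,.295])
p,d=ctrl.get_image('scene');cv2.imwrite('pics/s3.png',p)
s=ctrl.get_state();o=s['position']-[0,0,.055]
for z in(-.038,-.014,0,.04,.112):print(z,proj('scene',o+[0,0,z]))
u,v=proj('scene',o).astype(int);c=p[v-60:v+60,u-80:u+80];cv2.imwrite('pics/s3b.png',cv2.resize(c,(800,600),interpolation=3));print(u-80,v-60)
E
```

```text
time: 6.2
position: [0.4771, 0.2591, 0.2946]
tool_rot: [3.099, 0.515, -0.0]
ft_force: [0.4, 0.2, -2.5]
grip_width: 0.173
grip_force: 45.0
t 6.2 pos [0.4771 0.2591 0.2946] shift mm [-1.157e+02  5.317e+02 -2.000e-01] F [ 0.42  0.18 -2.5 ] w 15.1
 upright turn deg (tool) [0.02 0.01 0.  ] yaxis [ 0.323 -0.946  0.   ]
-0.038 [345.75902164 153.99170296]
-0.014 [347.75551428 145.08709137]
0 [348.96064035 139.71207553]
0.04 [352.58050242 123.56702941]
0.112 [359.84046662  91.18666397]
268 79
```

View pics/s3b.png

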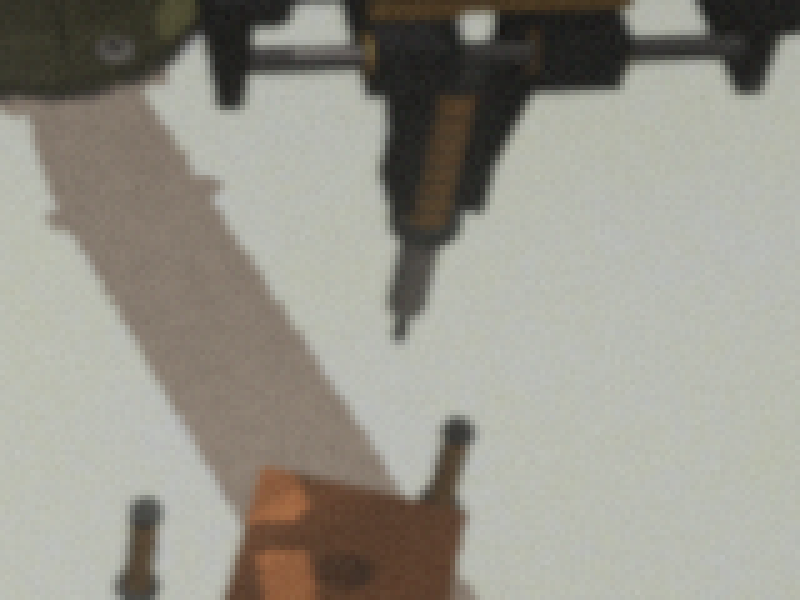

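The punch is held upright. Its sleeve ends at crop (405,312) and the bit tip is at (400,340), so the bit is about 15 mm long and should meet the lid at TCP z of about 0.18. The empty stand hole shows at (345,570). Next I move over the bracket.

```bash
python3 -m handwheel '[[0.0,-0.005,0.025,0,0,0,0],[0.0,-0.011,0.05,0,0,0,0],[0.0,-0.011,0.05,0,0,0,0],[0.0,-0.011,0.05,0,0,0,0],[0.0,-0.011,0.05,0,0,0,0],[0.0,-0.011,0.05,0,0,0,0],[0.0,-0.011,0.05,0,0,0,0],[0.0,-0.011,0.05,0.01,0,0,0],[0.0,-0.011,0.05,0.01,0,0,0],[0.0,-0.011,0.05,0.01,0,0,0],[0.0,-0.01,0.05,0.01,0,0,0],[0.0,0,0,0,0,0,0]]'
python3 - <<'E'
from h import *
togo([.5395,-.2815,.21])
E
```

```text
time: 7.75
position: [0.5362, -0.28, 0.2504]
tool_rot: [-3.099, -0.501, 0.009]
ft_force: [0.0, 0.0, -2.8]
grip_width: 0.173
grip_force: 45.0
t 7.75 pos [ 0.5362 -0.28    0.2504] shift mm [ 2.9  2.6 40.4] F [ 0.01  0.02 -2.84] w 15.1
 upright turn deg (tool) [-0.19  0.32  0.  ] yaxis [ 0.315 -0.949 -0.003]
```

```bash
python3 -m handwheel '[[0.0,0.002,0.002,0.02,0,0,0],[0.0,0.001,0.001,0.02,0,0,0],[0.0,0,0,0.008,0,0,0],[0.0,0,0,0,0,0,0],[0.0,0,0,0,0,0,0]]'
python3 - <<'E'
from h import *
togo([.5395,-.2815,.21])
s=ctrl.get_state();o=s['position']-[0,0,.055];out=[]
for n in('scene','wrist','top'):
    i=ctrl.camera_info(n);p,d=ctrl.get_image(n);cv2.imwrite(f'pics/{n}4.png',p)
    u,v=proj(n,o-[0,0,.015],i);print(n,'tip',u,v,'hole',proj(n,[.5395,-.2815,.116],i))
    a,b=int(u)-30,int(v)-30;a=max(a,0);b=max(b,0);print(a,b);c=p[b:b+60,a:a+60]
    if n!='top':out.append(cv2.resize(c,(400,400),interpolation=3))
cv2.imwrite('pics/4b.png',np.hstack(out))
E
```

```text
time: 8.38
position: [0.5434, -0.2764, 0.2073]
tool_rot: [3.098, 0.515, 0.002]
ft_force: [0.2, 0.1, -1.0]
grip_width: 0.17
grip_force: 45.0
t 8.38 pos [ 0.5434 -0.2764  0.2073] shift mm [-5.3  3.6 -2.7] F [ 0.19  0.13 -0.98] w 14.8
 upright turn deg (tool) [ 0.06 -0.05  0.  ] yaxis [ 0.323 -0.946  0.001]
scene tip 87.867581127577 146.2011313232819 hole [ 89.41292666 151.44482999]
57 116
wrist tip 254.58633157986736 205.32419891580216 hole [259.02203937 204.49091931]
224 175
top tip 394.14478038862404 168.481308379894 hole [393.04598788 170.94203148]
364 138
```

View pics/4b.png

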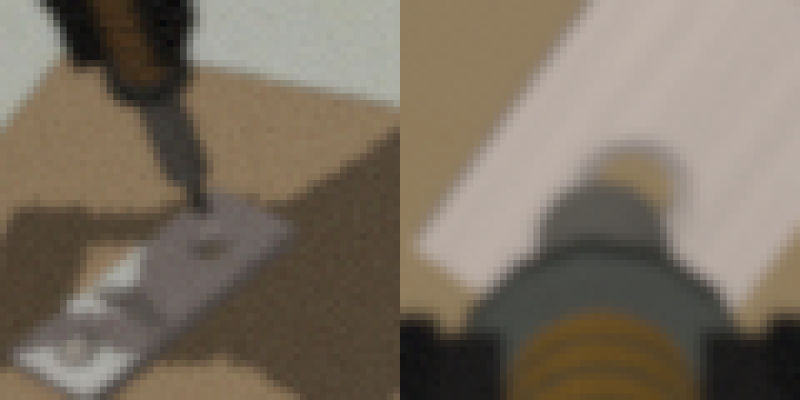

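```bash
python3 - <<'E'
from h import *
togo([.5395,-.2815,.19])
o=ctrl.get_state()['position']-[0,0,.055]
print('sleeve end pred',proj('scene',o),'collar ctr',proj('scene',o+[0,0,.043]))
print('wrist hole',ray('wrist',257.6,205.6,.116))
for dv in(0,1.):print('scene hole',ray('scene',88.5,152.75-dv,.116))
p=cv2.imread('pics/scene4.png');
t=cv2.imread('pics/top4.png');
h=cv2.cvtColor(p,cv2.COLOR_BGR2HSV)
E
```

```text
t 8.53 pos [ 0.5433 -0.2766  0.2074] shift mm [-5.2  3.3 17.4] F [-0.1  -0.08 -1.66] w 14.9
 upright turn deg (tool) [ 0.07 -0.05  0.  ] yaxis [ 0.323 -0.946  0.001]
sleeve end pred [ 85.76800918 141.11237674] collar ctr [ 79.78418133 126.02425791]
wrist hole [ 0.53818807 -0.28083818  0.116     ]
scene hole [ 0.54361397 -0.28140942  0.116     ]
scene hole [ 0.54088838 -0.28294893  0.116     ]
```

```bash
python3 -m handwheel '[[0.0,-0.0055,0.003,0.01,0,0,0],[0.0,0,0,0.005,0,0,0],[0.0,0,0,0,0,0,0],[0.0,0,0,0,0,0,0],[0.0,0,0,0,0,0,0]]'
python3 - <<'E'
from h import *
togo([.539,-.2815,.18])
s=ctrl.get_state();o=s['position']-[0,0,.055];out=[]
for n in('scene','wrist'):
    i=ctrl.camera_info(n);p,d=ctrl.get_image(n);cv2.imwrite(f'pics/{n}5.png',p)
    u,v=proj(n,o-[0,0,.015],i);print(n,'tip',u,v,'hole',proj(n,[.539,-.2815,.116],i))
    a,b=int(u)-20,int(v)-22;print(a,b);c=p[b:b+40,a:a+40]
    out.append(cv2.resize(c,(400,400),interpolation=3))
cv2.imwrite('pics/5b.png',cv2.convertScaleAbs(np.hstack(out),alpha=1.4))
E
```

```text
time: 9.15
position: [0.539, -0.281, 0.1918]
tool_rot: [3.099, 0.515, 0.001]
ft_force: [-0.2, -0.5, -1.8]
grip_width: 0.178
grip_force: 45.0
t 9.15 pos [ 0.539  -0.281   0.1918] shift mm [-0.1  0.4 11.8] F [-0.16 -0.54 -1.83] w 15.5
 upright turn deg (tool) [ 0.02 -0.02  0.  ] yaxis [ 0.323 -0.946  0.   ]
scene tip 88.97828430473368 149.45158270142554 hole [ 89.52805698 151.28766716]
68 127
wrist tip 254.89129710656323 205.27754336472682 hole [255.45313472 203.30431032]
234 183
```

View pics/5b.png

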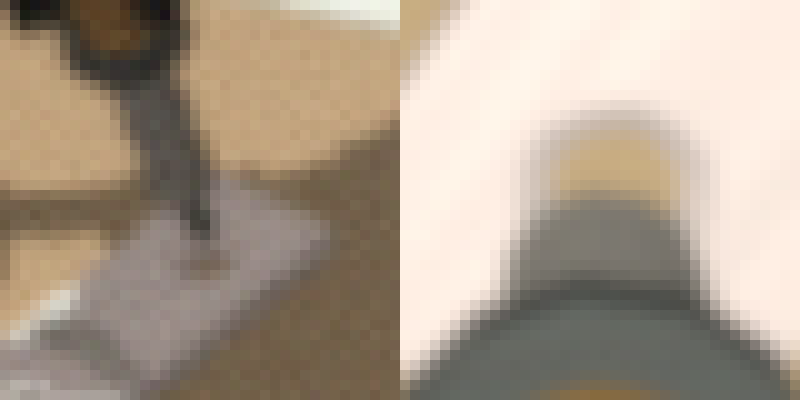

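The bit tip is at (206,232) and the hole at (206,262) in scene. In the wrist crop the hole rim is centred near x=614 and the sleeve near 602. I'll nudge about 0.8 mm in tool x and y, then feel down.

```bash
python3 -m handwheel '[[0.0,0.0008,0.0008,0.003,0,0,0],[0.0,0,0,0.003,0,0,0],[0.0,0,0,0,0,0,0],[0.0,0,0,0,0,0,0]]';python3 -m handwheel '[[0.0,0,0,0.002,0,0,0],[0.0,0,0,0,0,0,0]]';python3 -m handwheel '[[0.0,0,0,0.001,0,0,0],[0.0,0,0,0,0,0,0]]';python3 -m handwheel '[[0.0,0,0,0.001,0,0,0],[0.0,0,0,0,0,0,0]]'
```

```text
time: 9.75
position: [0.5397, -0.2816, 0.1855]
tool_rot: [3.099, 0.514, -0.0]
ft_force: [0.6, 0.1, -1.6]
grip_width: 0.172
grip_force: 45.0
time: 10.0
position: [0.5396, -0.2816, 0.1834]
tool_rot: [-3.099, -0.514, 0.0]
ft_force: [-0.1, 0.0, -1.6]
grip_width: 0.173
grip_force: 45.0
time: 10.25
position: [0.5397, -0.2816, 0.1825]
tool_rot: [3.099, 0.514, -0.0]
ft_force: [-0.4, -0.0, -1.5]
grip_width: 0.174
grip_force: 45.0
time: 10.5
position: [0.5398, -0.2817, 0.1817]
tool_rot: [3.099, 0.514, 0.0]
ft_force: [-0.1, -0.6, -1.8]
grip_width: 0.174
grip_force: 45.0
```

```bash
for k in 1; do python3 -m handwheel '[[0.0,0,0,0.001,0,0,0],[0.0,0,0,0,0,0,0]]'|sed -n '2p;4p';python3 -m handwheel '[[0.0,0,0,0.001,0,0,0],[0.0,0,0,0,0,0,0]]'|sed -n '2p;4p';done
```

```text
position: [0.54, -0.2817, 0.1813]
ft_force: [-1.4, 0.9, 3.9]
position: [0.5401, -0.2817, 0.1804]
ft_force: [-1.7, 0.7, 5.5]
```

```bash
python3 -m handwheel '[[0.0,0,0,0.001,0,0,0],[0.0,0,0,0,0,0,0]]'|sed -n '2p;4p';python3 -m handwheel '[[0.0,0,0,0.001,0,0,0],[0.0,0,0,0,0,0,0]]'|sed -n '2p;4p'
```

```text
position: [0.5402, -0.2818, 0.1797]
ft_force: [-1.8, 0.3, 7.1]
position: [0.5402, -0.2818, 0.1791]
ft_force: [-2.1, 0.5, 9.1]
```

```bash
python3 -m handwheel '[[0.0,0,0,0.0007,0,0,0],[0.0,0,0,0,0,0,0]]'|sed -n '2p;4p';python3 -m handwheel '[[0.0,0,0,0.0005,0,0,0],[0.0,0,0,0,0,0,0]]'|sed -n '2p;4p'
```

```text
position: [0.5403, -0.2818, 0.1787]
ft_force: [-3.1, 1.5, 8.9]
position: [0.5403, -0.2818, 0.1783]
ft_force: [-2.4, 1.6, 9.8]
```

```bash
python3 -m handwheel '[[0.0,0,0,0.0005,0,0,0],[0.0,0,0,0,0,0,0]]'|sed -n '2p;4p'
```

```text
position: [0.5404, -0.2818, 0.178]
ft_force: [-2.4, 1.5, 10.4]
```

```bash
python3 -m handwheel '[[0.0,0,0,0.0005,0,0,0],[0.0,0,0,0,0,0,0]]'|sed -n '2p;4p'
```

```text
position: [0.5404, -0.2818, 0.1777]
ft_force: [-2.2, 1.4, 11.4]
```

```bash
python3 -m handwheel '[[0.0,0,0,0.0005,0,0,0],[0.0,0,0,0,0,0,0]]'|sed -n '2p;4p'
```

```text
position: [0.5403, -0.2818, 0.1768]
ft_force: [-1.3, 1.1, 5.5]
```

It snapped: fz fell from 11.4 to 5.5 N. I'll lift straight up and go back above the stand.

```bash
python3 -m handwheel '[[0.0,0,0,-0.01,0,0,0],[0.0,0,0,-0.03,0,0,0],[0.0,0,0,-0.04,0,0,0],[0.0,0,0,-0.04,0,0,0],[0.0,0,0,0,0,0,0],[0.0,0.005,-0.022,0,0,0,0]]';python3 -m handwheel '[[0.0,0.011,-0.05,0,0,0,0],[0.0,0.011,-0.05,0,0,0,0],[0.0,0.011,-0.05,0,0,0,0],[0.0,0.011,-0.05,0,0,0,0],[0.0,0.011,-0.05,0,0,0,0],[0.0,0.011,-0.05,0,0,0,0],[0.0,0.011,-0.05,0,0,0,0],[0.0,0.011,-0.05,0,0,0,0],[0.0,0.011,-0.05,0,0,0,0],[0.0,0.011,-0.05,0,0,0,0],[0.0,0,0,0,0,0,0],[0.0,0,0,0,0,0,0]]' >/dev/null
python3 - <<'E'
from h import *
togo([.4777,.2589,.225])
E
```

```text
time: 13.5
position: [0.5362, -0.2603, 0.2929]
tool_rot: [-3.099, -0.508, 0.004]
ft_force: [-0.8, 0.1, -1.0]
grip_width: 0.174
grip_force: 45.0
t 15.0 pos [0.4785 0.2495 0.2932] shift mm [ 2.6 -9.2 68.2] F [ 0.38  0.5  -2.07] w 15.1
 upright turn deg (tool) [ 0.06  0.18 -0.  ] yaxis [ 0.324 -0.946  0.001]
```

```bash
python3 -m handwheel '[[0.0,0.0025,-0.009,0.03,0,0,0],[0.0,0,0,0.04,0,0,0],[0.0,0,0,0.035,0,0,0],[0.0,0,0,0,0,0,0],[0.0,0,0,0,0,0,0],[0.0,0,0,0,0,0,0]]'
python3 - <<'E'
from h import *
togo([.4777,.2589,.105])
s=ctrl.get_state();o=s['position']-[0,0,.055];out=[]
for n in('scene','wrist'):
    i=ctrl.camera_info(n);p,d=ctrl.get_image(n);cv2.imwrite(f'pics/{n}6.png',p)
    u,v=proj(n,o-[0,0,.015],i);print(n,'tip',u,v,'sleeve',proj(n,o,i),'collar',proj(n,o+[0,0,.04],i),'hole',proj(n,[.4777,.2589,.09],i))
    a,b=int(u)-30,int(v)-30;print(a,b);c=p[b:b+60,a:a+60]
    out.append(cv2.resize(c,(400,400),interpolation=3))
cv2.imwrite('pics/6b.png',cv2.convertScaleAbs(np.hstack(out),alpha=1.6))
E
```

```text
time: 15.75
position: [0.4805, 0.2591, 0.1916]
tool_rot: [-3.099, -0.513, -0.004]
ft_force: [-0.9, -0.1, -1.0]
grip_width: 0.173
grip_force: 45.0
t 15.75 pos [0.4805 0.2591 0.1916] shift mm [-2.9 -0.7 86.5] F [-0.92 -0.06 -0.96] w 15.0
 upright turn deg (tool) [ 0.01 -0.16 -0.  ] yaxis [ 0.322 -0.947  0.   ]
scene tip 339.6579071768537 182.1952093745605 sleeve [340.73985962 177.38204762] collar [343.76285867 163.93396732] hole [337.57696321 190.9322365 ]
309 152
wrist tip 255.0511201278969 205.46531326770997 sleeve [255.13924709 211.42465203] collar [255.44113867 231.83922244] hole [254.05538557 198.2226502 ]
225 175
```

View pics/6b.png

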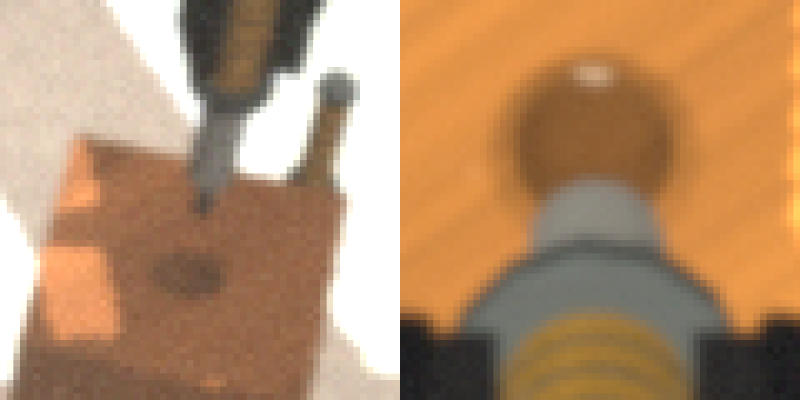

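The punch hangs upright above the stand hole. In the wrist crop the hole is centred at (594,143) and the sleeve at x=597, so lateral alignment is good.

```bash
python3 -m handwheel '[[0.0,-0.002,-0.0005,0.02,0,0,0],[0.0,0,0,0.01,0,0,0],[0.0,0,0,0,0,0,0],[0.0,0,0,0,0,0,0],[0.0,0,0,0,0,0,0],[0.0,0,0,0,0,0,0]]'>/dev/null
python3 - <<'E'
from h import *
togo([.478,.2589,.105])
E
```

```text
t 16.6 pos [0.4776 0.2588 0.1602] shift mm [ 0.3  0.  55.2] F [ 0.32  0.48 -1.5 ] w 15.1
 upright turn deg (tool) [ 0.01 -0.03  0.  ] yaxis [ 0.323 -0.946  0.   ]
```

```bash
python3 -m handwheel '[[0.0,0.0003,0,0.01,0,0,0],[0.0,0,0,0.01,0,0,0],[0.0,0,0,0.005,0,0,0],[0.0,0,0,0,0,0,0]]'|sed -n '2p;4p';python3 -m handwheel '[[0.0,0,0,0.01,0,0,0],[0.0,0,0,0.01,0,0,0],[0.0,0,0,0.005,0,0,0],[0.0,0,0,0,0,0,0]]'|sed -n '2p;4p';python3 -m handwheel '[[0.0,0,0,0.002,0,0,0],[0.0,0,0,0,0,0,0]]'|sed -n '2p;4p'
```

```text
position: [0.4773, 0.2586, 0.1341]
ft_force: [0.7, 1.2, -1.4]
position: [0.4773, 0.2586, 0.1092]
ft_force: [0.4, -0.2, -0.9]
position: [0.4778, 0.2588, 0.1079]
ft_force: [-0.4, 0.4, -1.8]
```

Inserted freely. I'll feel for the collar seating.

```bash
for k in 1; do python3 -m handwheel '[[0.0,0,0,0.001,0,0,0],[0.0,0,0,0,0,0,0]]'|sed -n '2p;4p';python3 -m handwheel '[[0.0,0,0,0.001,0,0,0],[0.0,0,0,0,0,0,0]]'|sed -n '2p;4p';python3 -m handwheel '[[0.0,0,0,0.0005,0,0,0],[0.0,0,0,0,0,0,0]]'|sed -n '2p;4p';done
```

```text
position: [0.4777, 0.2588, 0.1068]
ft_force: [-0.0, 0.1, -1.8]
position: [0.4776, 0.2588, 0.1057]
ft_force: [0.3, -0.0, -0.7]
position: [0.4776, 0.2588, 0.1053]
ft_force: [-0.7, -0.0, -1.7]
```

```bash
python3 -m handwheel '[[0.0,0,0,0.0006,0,0,0],[0.0,0,0,0,0,0,0]]'|sed -n '2p;4p';python3 -m handwheel '[[0.0,0,0,0.0005,0,0,0],[0.0,0,0,0,0,0,0]]'|sed -n '2p;4p'
```

```text
position: [0.4777, 0.2588, 0.1046]
ft_force: [1.1, -0.0, -1.9]
position: [0.4777, 0.2588, 0.1044]
ft_force: [-1.1, -0.4, 1.8]
```

Seated on the collar. Release and rise.

```bash
python3 -m handwheel '[[0.02,0,0,0,0,0,0],[0.03,0,0,0,0,0,0],[0.05,0,0,0,0,0,0],[0.05,0,0,0,0,0,0],[0.05,0,0,-0.02,0,0,0],[0.05,0,0,-0.05,0,0,0],[0.05,0,0,-0.06,0,0,0],[0.05,0,0,-0.05,0,0,0],[0.05,0,0,0,0,0,0],[0.05,0,0,0,0,0,0]]' 5
python3 - <<'E'
from h import *
togo([.4777,.2588,.28])
out=[]
for n in('scene','wrist'):
    i=ctrl.camera_info(n);p,d=ctrl.get_image(n);cv2.imwrite(f'pics/{n}7.png',p)
    u,v=proj(n,[.478,.2588,.12],i);a,b=int(u)-40,int(v)-40
    out.append(cv2.resize(p[b:b+80,a:a+80],(400,400),interpolation=3));print(n,a,b,proj(n,[.478,.2588,.162],i),proj(n,[.478,.2588,.096],i))
cv2.imwrite('pics/7b.png',cv2.convertScaleAbs(np.hstack(out),alpha=1.5))
E
```

```text
time: 20.35
position: [0.4775, 0.2588, 0.2847]
tool_rot: [3.099, 0.514, 0.001]
ft_force: [0.2, -1.1, 0.1]
grip_width: 0.576
grip_force: 0.0
t 20.35 pos [0.4775 0.2588 0.2847] shift mm [0.1 0.1 4.7] F [ 0.19 -1.06  0.05] w 50.1
 upright turn deg (tool) [ 0.03 -0.04  0.  ] yaxis [ 0.323 -0.946  0.001]
scene 299 141 [342.67132765 168.00736233] [337.91409625 189.21216528]
wrist 214 138 [254.61321994 188.12137604] [254.4268049  174.31047546]
```

View pics/7b.png

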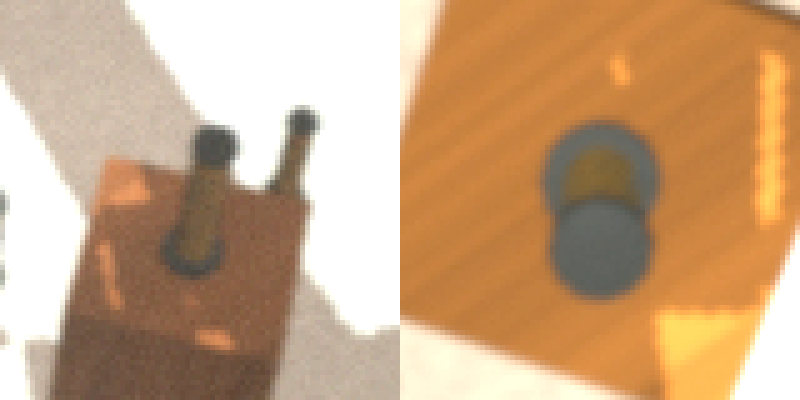

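The punch stands upright on its collar in the stand: collar at (192,255) and cap at (215,145) in scene, concentric in the wrist crop. The gripper is clear.

```bash
python3 -c "
from bench import ctrl
print(ctrl.close_job())"
```

```text
the job is handed in; nothing more can be done
None
```

I tripped the punch once in the bracket hole (force on the tool fell from 11.4 to 5.5 N), eased off, stood it back in the stand on its collar and handed the job in; no verdict came back.

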